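# Tip a spectrometer window out of its pocket and lock it in the window clamp

### The job

Tip up the glass window disc in the grey storage block: press down its rim over the thumb notch, so that the disc tilts against its pocket wall and the other edge rises. Then take it by the raised edge, stand it on edge in the open slot of the window clamp until it rests on the slot floor, let it go, and only then turn the cam lever by its knob as far as it goes, so that the cam draws the jaw tight. Do not drop the window or lay it on the table, leave the other two discs in their pockets, and do not disturb the things standing around.

Things in the scene. Friction and masses are not known exactly. Their poses are not given: they have to be found in the camera images.
- window_center (a point): centre (half-way through its thickness) of the window: a flat round disc 60 mm in diameter, 8 mm thick, about 60 g, aluminium rim with a plain glass middle, no hole and no boss. It starts lying flat in one of the three pockets of the block (centre 33 mm above the table). Its z axis is the disc's axis.
- block: grey storage block, fixed, 99 x 240 x 37 mm (x, y, z); origin at table level below the middle pocket's centre; outline x -45 to +54, y -120 to +120 mm. Three equal round pockets, 64 mm wide, 8 mm deep, at x = 0, y = -80, 0, +80 mm: discs lie flush with the top (37 mm). Each has a shelf, a ridge, a well and a thumb notch (below; the offsets in x from the pocket's centre are the same for all three).
- ridge (a point): ridge of the middle pocket, 7.7 mm to +x of its centre, 29 mm up. The pocket's shelf (29 mm high) supports the disc only on the -x side of this edge, which runs along y. From it to +x = 32 mm is a deep well, 64 mm wide, floor 4 mm above the table; its outer wall at x = 32 mm is 15 mm high. A disc pressed down on the +x side tips over the ridge into the well.
- notch (a point): middle of the middle pocket's thumb notch, 40 mm to +x of its centre, 15 mm up (notch floor). It is 44 mm wide in y, open above and at the block's +x side; it bares the disc's +x rim. Press this rim with a fingertip whose side towards the pocket's centre is 20 to 24 mm from that centre (nearer the ridge it jams), down to 18 to 20 mm above the table.
- pocket (a point): centre of the middle pocket at the top face (37 mm up). A tipped disc stays by itself: low edge in the well against the wall, tilted about 55 deg, raised edge on the -x side, about 2 to 12 mm to -x of the centre, 53 to 62 mm up. Grip it with the fingers tilted along it, or first swing it upright with one finger moving +x and up (top then 64 mm up): squeezed or pushed level it can jam by friction.
- clamp: window clamp of aluminium, fixed; origin at table level; dark steel base x -55 to +40, y -48 to +80 mm, 10 mm thick. Its slot for the disc runs along y: fixed cheek face at x = -5 mm (top 38 mm up), jaw face at x = +11 mm open (cam 0), +4 mm locked (cam 1.5) (top 38 mm, near the stud 46 mm). End stops at y = -35 and +35 mm (30 mm high). A disc on edge in it has its centre 40 mm up.
- slot (a point): centre of the open slot's floor: x = +3 mm, y = 0, z = 10 mm in the clamp's frame; the slot is 16 mm wide when fully open, 4.7 mm narrower per rad of cam, 9 mm when locked
- cam_knob (a point): half-way up the round black knob at the end of the cam lever: upright, 14 mm in diameter, from 52 to 82 mm above the table, 58 mm from the cam's axis. The steel lever bar under it, 10 mm wide, is 48 to 56 mm above the table.
- cam_axis (a point): axis of the steel cam (44 mm wide, top 53 mm up), at x = -25, y = +55 mm in the clamp's frame, on a housing 40 x 40 mm, 40 mm high; the point is on the cam's top. A headed stud runs from the jaw into the cam's curved slot.
- cam (a joint): cam lever angle in rad: 0 is fully open (lever pointing along the clamp's +y), growing counter-clockwise seen from above to 1.5, where it meets its stop (lever pointing almost along the clamp's -x) and the jaw is drawn tight; starts between 0 and 0.25. It stays where it is left; about 2 to 3 N at the knob turns it.
- spacer: plain aluminium spacer ring, 60 mm diameter, 8 mm thick, 38 mm open hole; in another pocket; leave alone. Origin under its centre
- blank: solid aluminium blanking disc, 60 mm diameter, 8 mm thick, with a round boss 26 mm wide standing 7 mm higher; in the remaining pocket; leave alone. Origin under its centre
- wash_bottle: white wash bottle, 60 mm diameter, 160 mm tall, between block and clamp; leave standing
- beaker: clear beaker, 68 mm diameter, 85 mm tall, near the clamp's +x side; leave alone
- driver: screwdriver 160 mm long with black handle, lying before the block's -x side; origin under its middle; leave alone
- vial: small amber jar, 32 mm diameter, 55 mm tall, beyond the block's +x side; leave alone
- collar: brass collar, 34 mm diameter, 14 mm high, on the table on the clamp's -x side; leave alone
- reagent: white reagent bottle, 56 mm diameter, 110 mm tall, at the back; leave alone
- window: the same window disc as a body; origin at the centre of one flat face (4 mm from the centre point)
There are look-alikes about, which are no part of the job. Leave any purple look-alike of the clamp alone.

How it is judged (in metres and radians):
On the way, in this order (a step that is already met when the one before it is completed fails the run):
1. the window is tipped up at least 35 degrees in its pocket (angle between window_center's own z axis and vertical above 0.61 rad and height (world z) of window_center below 0.045 m and distance of window_center from where it was at the start of the episode below 0.03 m), for 0.2 s.
2. the window stands on edge in the clamp's open slot, let go, with the cam not yet turned (z of window_center in the frame of clamp between 0.035 and 0.046 m and y of window_center in the frame of clamp between -0.009 and 0.009 m and x of window_center in the frame of clamp between -0.004 and 0.01 m and angle between window_center's own z axis and vertical between 1.2 and 1.95 rad and contact force between the fingers and window below 0.05 N and value of joint cam below 0.5 rad), for 0.2 s.
At the end, for the whole second after the job is handed in: The window stands upright (within about 5 degrees) on edge on the slot floor of the clamp, within 9 mm of the slot's middle along it, at rest, and the cam lever is turned to within 0.14 rad of its stop at 1.5 rad (z of window_center in the frame of clamp between 0.035 and 0.046 m and y of window_center in the frame of clamp between -0.009 and 0.009 m and x of window_center in the frame of clamp between -0.006 and 0.006 m and angle between window_center's own z axis and vertical between 1.47 and 1.67 rad and value of joint cam above 1.36 rad and linear speed of window below 0.02 m/s); the robot touches nothing.
It fails at once if the window is laid on or dropped to the table (height (world z) of window_center below 0.02 m).
It fails at once if the window is dropped (falls free for more than about 25 mm) (contact force between the fingers and window below 0.02 N and linear speed of window above 0.7 m/s).
It fails at once if one of the other two discs is moved more than 12 mm (distance of any of spacer, blank from where it was at the start of the episode above 0.012 m).
It fails at once if a bystander is moved more than 30 mm (distance of any of wash_bottle, beaker, driver, vial, collar, reagent from where it was at the start of the episode above 0.03 m).
It fails at once if a bottle, beaker or jar is knocked over (angle between any of wash_bottle, beaker, vial, reagent's own z axis and vertical above 0.6 rad).
It also fails if it takes over 58 s, if anything falls off the work surface, if the arm or the gripper's body presses on something with over 40 N, if the wrist force passes 120 N, or if a joint passes its speed limit or range.

### The arm

A 6-joint arm with a two-finger parallel gripper is mounted at the origin on the work surface. World frame = base frame: x ahead of the robot, y to its left, z up, the work surface at z = 0. Lengths are in mm, angles in rad, forces in N, time in s.
With the tool pointing down it reaches from about 325 to 850 mm from the base axis. Payload 4.4 kg.
Tool frame: the origin (TCP) lies at the very end of the fingers, on their centre line; the grasp point (between the pads) lies 19 mm behind it (env.grasp_offset is the distance from the TCP to the grasp point, in mm); z points along the fingers, y is the direction in which the jaws open and shut (so a half turn about z gives the same grasp; the last joint's range is limited). The gripper opens to 94 mm and grips with 3 to 60 N. Pads are 16 mm wide; open, the fingers measure 119 mm over their backs; the gripper's body (75 mm by 177 mm) begins 78 mm behind the grasp point.
Start: joints at [0.999, 0.207, 1.542, -0, 1.393, -0.15], TCP at [235.416, 524.601, 205.447] pointing down, gripper open.
Joint ranges: [-2.73, 2.73], [-0.86, 2.22], [0.23, 2.46], [-1.11, 4.25], [0.08, 2.63], [-2.82, 2.82]. Speed limits (rad/s): [2.79, 2.79, 3.14, 3.14, 3.14, 3.14].

### API

Orientations are given as a 3x3 rotation matrix whose columns are the frame's x, y, z axes.
In Python, from bench import env gives the robot as it stands.
- The arm moves only by the shell command python3 -m inch 'ROWS' [OPENING] [FORCE]. ROWS is text: rows parted by semicolons, each of 6 numbers parted by spaces: the shift along the tool's x, y, z in units of 0.2 m (1.0 is 0.2 m), then the turn, a rotation vector about the tool's x, y, z in units of 180 degrees (1.0 is 180 degrees). A call has 1 to 20 rows; each row is the pose to reach, as a shift and turn from the pose commanded when the call began, along the tool's axes at that moment, turning the shorter way round; what a row does not reach only later rows make up. A row lasts 1/10 s, in which the tool goes at most 50 mm and 8.59 degrees, less where a joint would pass 70% of its speed; a pose out of reach is approached as far as the arm can. A call with a number of a shift or a turn outside -1 to 1 is refused whole. A call with a gripper value outside its range is refused whole. OPENING is the opening, from 0 (shut) to 1 (fully open), set as the call begins (- or left out, the last holds). The fingers move at their own pace and stop on an object; FORCE is the grip in N (left out, the last holds). Time passes only in rows, so rows that repeat a pose let the fingers close. It gives the time, the measured TCP pose, the force and the opening at its end, in the units of the state.
- env.get_state(): the state, without advancing time (a new reading comes with each control period).
- env.get_image(name): name is "side" or "top" or "wrist"; returns a dict with "color" (400x640x3 uint8, red, green, blue), "camera_matrix" (3x3 intrinsics, pixels), "eye" and "orientation" of the camera in the world; the wrist camera has in their place "tool_from_camera" (4x4, takes a point from camera to tool coordinates, whose origin is the TCP and whose axes are the flange's). Camera axes: x right, y up, looking along -z (the intrinsics and any distortion apply to the point x, -y, -z); pixel columns grow to the right and rows downward; lengths in mm; the calibration is good to about 2 mm. The wrist camera is an equidistant fisheye: a pixel r from the principal point sees the ray r / f radians off the axis. A picture is of the moment at which its call begins: read the wrist's pose just before it. There is no depth.
- env.sign_off(): hands the job in, once; it reports no verdict.
The state is a dict: "time": time; "joints": joint angles; "qd": joint speeds; "effort": joint torques, N m; "eef_pos": TCP position; "orientation": TCP orientation; "force": force on the tool from outside, world axes, zero at the start; "torque": the same for the moment, N m; "gripper_width": opening from 0.0 (shut) to 1.0 (fully open).
Only numpy, scipy, OpenCV 4.12 (cv2) and the standard library are available. Lean on these libraries where they do the work, as an engineer would, in place of code of your own. Each camera call takes 0.05 s, during which the arm holds its last target. There are 200 camera calls.

## Working session

There is one attempt and no reset: what is moved stays moved. The work goes in short steps, Python scripts to look and compute and a shell command to move; the robot and the scene stay as the last step left them, time stands still between calls to the robot, and variables do not carry over. Pictures are saved under pics/ and viewed, about 8 in all and at most 12, crops included, and the job is handed in when it is done.

```bash
ls; mkdir -p pics
python3 - <<'E'
from bench import env
import cv2,numpy as np
s=env.get_state();print(s['time'],s['eef_pos'],s['orientation'],s['gripper_width'])
for n in("top","side"):
    d=env.get_image(n);cv2.imwrite(f"pics/{n}0.png",d["color"][:,:,::-1]);print(n,d["camera_matrix"],d["eye"],d["orientation"],[k for k in d])
E
```

```text
pics
0.0 [234.97090103 523.91081142 204.31026563] [[-9.12356739e-01  4.09394287e-01 -1.22432964e-03]
 [ 4.09395986e-01  9.12354769e-01 -1.92418392e-03]
 [ 3.29273081e-04 -2.25677781e-03 -9.99997399e-01]] 1.0041726408440974
top [[479.55800689   0.         313.31205021]
 [  0.         479.55800689 196.41952806]
 [  0.           0.           1.        ]] [ 452.04561123   16.2828719  1182.1534767 ] [[ 0.01708769  0.99939268 -0.03036897]
 [-0.99982102  0.01683254 -0.00863732]
 [-0.00812089  0.03051113  0.99950144]] ['color', 'camera_matrix', 'eye', 'orientation']
side [[410.52352284   0.         314.41856388]
 [  0.         410.52352284 201.89030246]
 [  0.           0.           1.        ]] [ 269.81160776 -835.57984473  667.50266987] [[ 0.96612885  0.12230886 -0.22723467]
 [-0.25687503  0.54009213 -0.80144601]
 [ 0.02470371  0.83267102  0.55321668]] ['color', 'camera_matrix', 'eye', 'orientation']
```

View pics/top0.png

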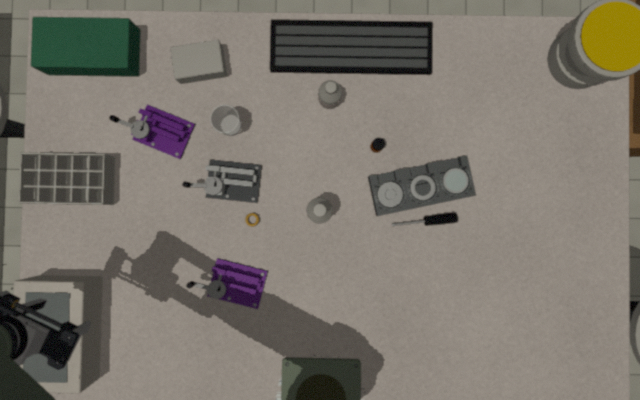

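View pics/side0.png

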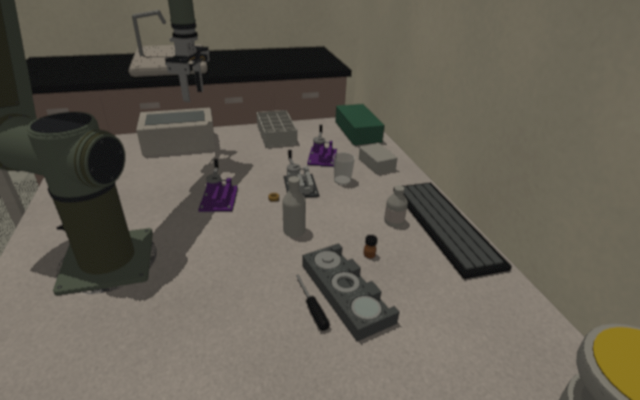

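Top view: the grey block is centred about (422,187), with discs at (390,194), (423,187) and (456,180). The grey clamp is at (233,181) and two purple look-alikes are at (163,131) and (238,283). One crop will confirm which is which.

```bash
cat > h.py <<'E'
from bench import env
import numpy as np, cv2
from scipy.spatial.transform import Rotation as Ro
def snap(n):
    s=env.get_state(); d=env.get_image(n); d['n']=n
    if n=='wrist':
        T=np.eye(4);T[:3,:3]=s['orientation'];T[:3,3]=s['eef_pos'];d['T']=T@np.array(d['tool_from_camera'])
    else:
        T=np.eye(4);T[:3,:3]=d['orientation'];T[:3,3]=d['eye'];d['T']=T
    return d
def cast(d,px,z):
    px=np.atleast_2d(np.asarray(px,float));K=d['camera_matrix']
    x=(px[:,0]-K[0,2])/K[0,0];y=(px[:,1]-K[1,2])/K[1,1]
    if d['n']=='wrist':
        r=np.hypot(x,y)+1e-9;v=np.c_[x/r*np.sin(r),-y/r*np.sin(r),-np.cos(r)]
    else: v=np.c_[x,-y,-np.ones(len(x))]
    v=v@d['T'][:3,:3].T;e=d['T'][:3,3]
    return e+v*((z-e[2])/v[:,2])[:,None]
def proj(d,P):
    P=np.atleast_2d(np.asarray(P,float));K=d['camera_matrix'];T=d['T']
    c=(P-T[:3,3])@T[:3,:3];x,y,z=c[:,0],-c[:,1],-c[:,2]
    if d['n']=='wrist':
        rr=np.hypot(x,y)+1e-9;th=np.arctan2(rr,z);x,y=x/rr*th,y/rr*th
    else:x,y=x/z,y/z
    return np.c_[K[0,0]*x+K[0,2],K[1,1]*y+K[1,2]]
def ortho(d,c,yaw,z,w,h,s):
    "rectified view of plane z, frame at c with yaw; s px/mm; frame +x up, +y left"
    u,v=np.meshgrid(np.arange(int(w*s)),np.arange(int(h*s)))
    lx=(h/2-v/s);ly=(w/2-u/s);C,S=np.cos(yaw),np.sin(yaw)
    P=np.stack([c[0]+C*lx-S*ly,c[1]+S*lx+C*ly,np.full(lx.shape,float(z))],-1).reshape(-1,3)
    m=proj(d,P).astype(np.float32).reshape(lx.shape+(2,))
    return cv2.remap(d['color'],m[...,0],m[...,1],cv2.INTER_LINEAR)[:,:,::-1]
def row(p,R,s=None):
    "shift/turn from present tool pose to p,R in inch units"
    s=s or env.get_state();R0=s['orientation']
    print('row',np.round(R0.T@(np.asarray(p)-s['eef_pos'])/200,4),np.round(Ro.from_matrix(R0.T@R).as_rotvec()/np.pi,4),'deg steps',np.degrees(np.linalg.norm(Ro.from_matrix(R0.T@R).as_rotvec()))/8.59)
def rep():
    s=env.get_state();print(round(s['time'],2),np.round(s['eef_pos'],1),np.round(s['force'],1),round(s['gripper_width'],3));print(np.round(s['orientation'],3).tolist(), np.round(s['joints'],3))
E
python3 - <<'E'
from h import *
d=snap('top')
print(cast(d,[[390,194],[423,187],[456,180]],37))
print(cast(d,[[369.5,178],[467,156.5],[475,192],[378,215]],37))
print('clamp base',cast(d,[[209,158],[262,163],[259,203],[206,197]],10), cast(d,[[187,184]],82),cast(d,[[215,185]],53))
im=d['color'][:,:,::-1]
a=cv2.resize(im[140:235,350:490],None,fx=5.7,fy=5.7,interpolation=cv2.INTER_CUBIC)[:, :800]
b=cv2.resize(im[60:320,90:290],None,fx=2,fy=2) if 0 else cv2.resize(im[145:220,170:280],None,fx=3.5,fy=3.5)
print(a.shape)
c=np.zeros((600,800,3),np.uint8);a=cv2.resize(im[145:225,360:485],None,fx=4,fy=4);c[:a.shape[0],:a.shape[1]]=a;b=cv2.resize(im[150:215,170:280],None,fx=4,fy=4);c[325:325+b.shape[0],:b.shape[1]]=b
cv2.imwrite('pics/c1.png',c)
for n,p in dict(wash=(319,208),beaker=(231,122),vial=(378,145),collar=(253,219),driver=(425,220)).items(): print(n,cast(d,[p],20 if n!='wash' else 120)[0])
E
```

```text
[[ 495.69790142 -156.71012478   37.        ]
 [ 513.73118726 -235.13731756   37.        ]
 [ 531.76038451 -313.54672893   37.        ]]
[[ 533.1316791  -107.32374208   37.        ]
 [ 588.42065996 -339.30766507   37.        ]
 [ 503.86596224 -358.94487507   37.        ]
 [ 445.13256818 -128.75787292   37.        ]]
clamp base [[577.72725732 284.16713678  10.        ]
 [567.53873298 153.65843107  10.        ]
 [469.31708706 159.00683392  10.        ]
 [481.81055161 289.25446675  10.        ]] [[509.1747439  317.01612888  82.        ]] [[509.41890205 258.629985    53.        ]]
(542, 798, 3)
wash [458.88156347  12.43082564 120.        ]
beaker [665.58324973 230.21228106  20.        ]
vial [ 614.98716514 -128.70525572   20.        ]
collar [430.1517334 171.5457224  20.       ]
driver [ 434.90376159 -244.50107726   20.        ]
```

View pics/c1.png

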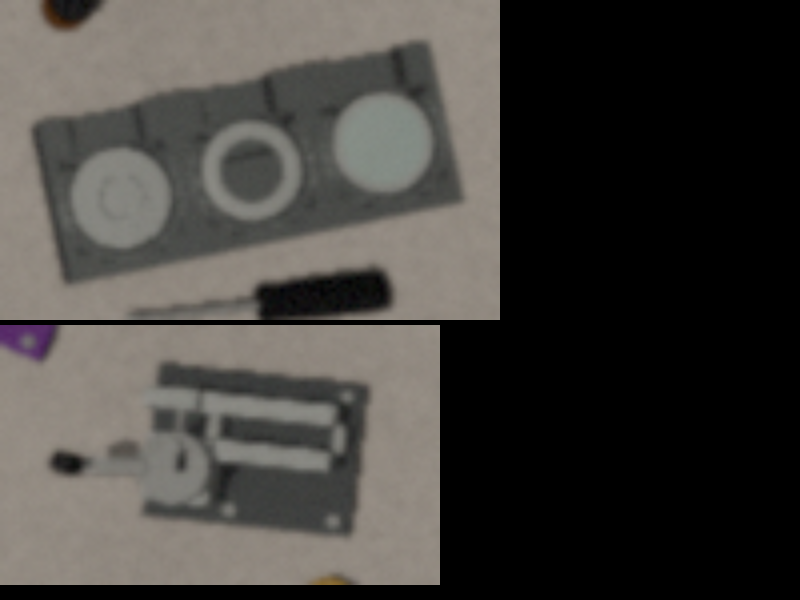

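The plain disc at (456,180) is the window. The one at (390,194) has a boss (blank) and the one at (423,187) has a hole (spacer). The grey clamp is the one whose lever points left, with its knob near (187,184). Next is a close look over the clamp.

```bash
cat >> h.py <<'E'
def down(psi,tilt=0):
    "tool x at yaw psi deg, pointing down; tilt: turn about tool x in deg"
    a=np.radians(psi);X=np.array([np.cos(a),np.sin(a),0]);Z=np.array([0,0,-1.]);R=np.c_[X,np.cross(Z,X),Z]
    return R@Ro.from_rotvec([np.radians(tilt),0,0]).as_matrix()
E
python3 - <<'E'
from h import *
row([520,215,280],down(85))
print(np.round(snap('wrist')['tool_from_camera'],3))
E
```

```text
row [-1.9322 -0.8273 -0.3762] [-5.000e-04  3.000e-04  3.935e-01] deg steps 8.245990114701819
[[-1.00000e-03  9.70000e-01  2.42000e-01  6.86030e+01]
 [ 1.00000e+00  1.00000e-03  1.00000e-03  1.00000e-02]
 [ 1.00000e-03  2.42000e-01 -9.70000e-01 -1.78066e+02]
 [ 0.00000e+00  0.00000e+00  0.00000e+00  1.00000e+00]]
```

```bash
python3 -m inch '-1 -0.43 -0.376 0 0 0.2;-1 -0.43 -0.376 0 0 0.2;-1 -0.43 -0.376 0 0 0.2;-1 -0.43 -0.376 0 0 0.2;-1 -0.43 -0.376 0 0 0.2;-1 -0.43 -0.376 0 0 0.2'; python3 -c "
from h import *
rep();row([520,215,280],down(85))"
```

```text
time: 0.8
eef_pos: [385.9, 362.3, 282.5]
orientation: [[-0.493, 0.87, 0.004], [0.87, 0.493, 0.001], [-0.001, 0.004, -1.0]]
force: [-0.1, 0.8, -0.0]
gripper_width: 1.003
0.8 [385.9 362.3 282.5] [-0.1  0.8 -0. ] 1.003
[[-0.493, 0.87, 0.004], [0.87, 0.493, 0.001], [-0.001, 0.004, -1.0]] [ 5.910e-01  5.600e-02  1.553e+00 -1.000e-03  1.530e+00  7.600e-02]
row [-0.9712  0.2209  0.0141] [ 1.200e-03 -1.000e-04  1.918e-01] deg steps 4.018152798138197
```

```bash
python3 -m inch '-0.97 0.22 0.014 0 0 0.19;-0.97 0.22 0.014 0 0 0.19;-0.97 0.22 0.014 0 0 0.19;-0.97 0.22 0.014 0 0 0.19;-0.97 0.22 0.014 0 0 0.19;-0.97 0.22 0.014 0 0 0.19;-0.97 0.22 0.014 0 0 0.19'; python3 -c "
from h import *
rep();d=snap('wrist');cv2.imwrite('pics/w1.png',d['color'][:,:,::-1])
o=ortho(d,(530.2,204.9),np.radians(-4.96),38,200,150,4);cv2.imwrite('pics/o1.png',o)"
```

```text
time: 1.5
eef_pos: [516.2, 219.1, 277.3]
orientation: [[0.074, 0.997, -0.002], [0.997, -0.074, 0.0], [0.0, -0.002, -1.0]]
force: [0.2, 0.3, 0.5]
gripper_width: 1.001
1.5 [516.2 219.1 277.3] [0.2 0.3 0.5] 1.001
[[0.074, 0.997, -0.002], [0.997, -0.074, 0.0], [0.0, -0.002, -1.0]] [2.470e-01 1.310e-01 1.482e+00 1.000e-03 1.531e+00 3.200e-01]
```

View pics/o1.png

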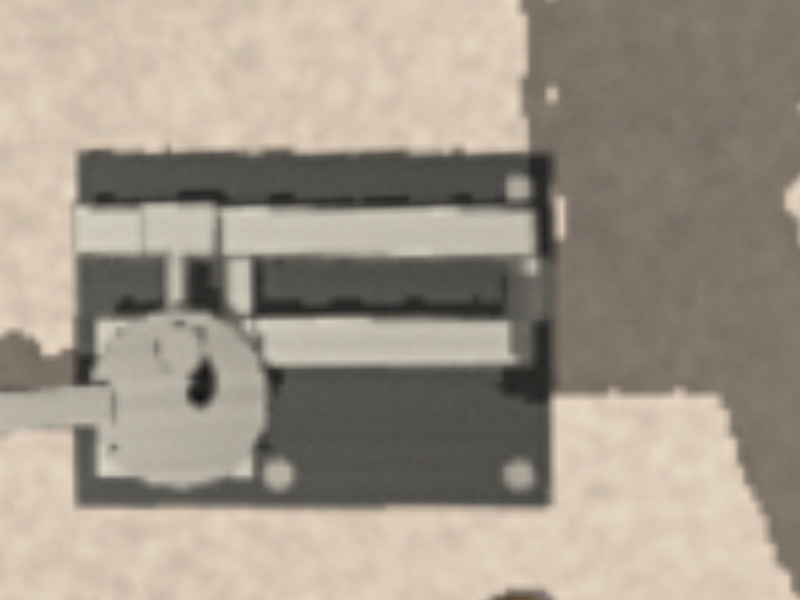

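The slot reads x -4.5..11 mm in the estimated clamp frame, so the origin (530.2, 204.9) and yaw of -4.96° hold to within 1 mm. Next: over to the block.

```bash
python3 -m inch '-1 0.02 0.05 0 0 0;-1 0.02 0.05 0 0 0;-1 0.02 0.05 0 0 0;-1 0.02 0.05 0 0 0;-1 0.02 0.05 0 0 0' 0 >/dev/null; python3 -m inch '-1 0.06 0.05 0 0 0.2;-1 0.06 0.05 0 0 0.2;-1 0.06 0.05 0 0 0.2;-1 0.06 0.05 0 0 0.2;-1 0.06 0.05 0 0 0.2'>/dev/null; python3 -c "
from h import *
rep();row([540,-310,240],down(13))"
```

```text
2.55 [ 502.8 -185.3  257.5] [ 0.3  0.2 -0.2] 0.189
[[0.652, 0.758, -0.0], [0.758, -0.652, -0.002], [-0.001, 0.001, -1.0]] [-0.514  0.086  1.571 -0.002  1.484  0.197]
row [-0.3507  0.5477  0.0882] [0.0004 0.0004 0.2015] deg steps 4.222543435256854
```

```bash
python3 -m inch '-0.35 0.55 0.09 0 0 0.2;-0.35 0.55 0.09 0 0 0.2;-0.35 0.55 0.09 0 0 0.2;-0.35 0.55 0.09 0 0 0.2;-0.35 0.55 0.09 0 0 0.2;-0.35 0.55 0.09 0 0 0.2' >/dev/null; python3 -c "
from h import *
rep();d=snap('wrist')
o=ortho(d,(531.8,-313.5),np.radians(12.95),37,160,120,5);cv2.imwrite('pics/o2.png',o)"
```

```text
3.15 [ 542.2 -304.5  240. ] [-0.2 -0.2  0. ] 0.003
[[0.971, 0.241, 0.0], [0.241, -0.971, 0.001], [0.0, -0.001, -1.0]] [-6.510e-01  2.820e-01  1.378e+00  1.000e-03  1.482e+00  6.760e-01]
```

View pics/o2.png

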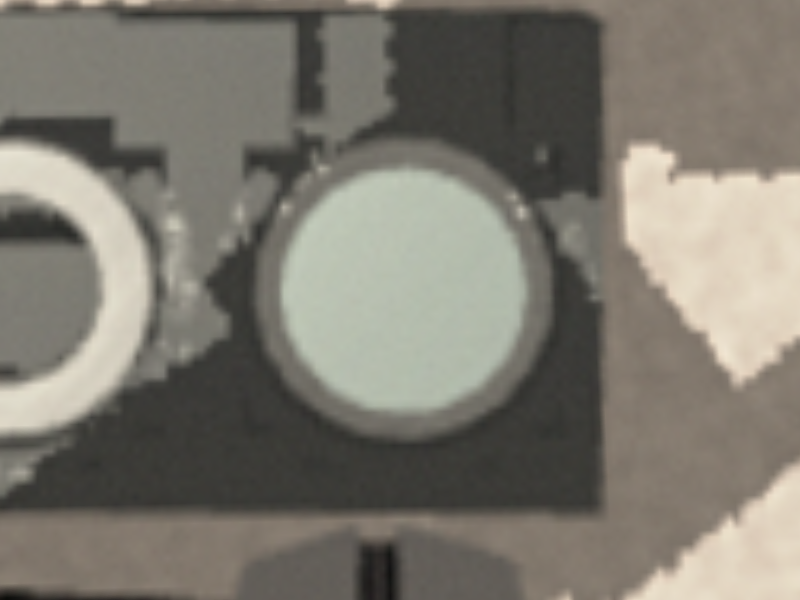

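Close view: the disc rim spans u 255–552 and v 137–440, so its centre is 2–3 mm to +x of the first estimate. The block edges at v=12 and 511 agree. The pocket centre is therefore about (534.6, -313.6).

```bash
python3 -c "
from h import *
row([563.8,-306.9,50],down(12.95))"
```

```text
row [0.1024 0.0375 0.951 ] [-0.0001 -0.0001  0.0055] deg steps 0.1159378245133994
```

```bash
python3 -m inch '0.102 0.037 0.5 0 0 0.006;0.102 0.037 0.5 0 0 0.006;0.102 0.037 0.75 0 0 0.006;0.102 0.037 0.95 0 0 0.006;0.102 0.037 0.95 0 0 0.006;0.102 0.037 0.95 0 0 0.006;0.102 0.037 0.95 0 0 0.006;0.102 0.037 0.95 0 0 0.006' >/dev/null; python3 -c "
from h import *
rep();row([563.8,-306.9,19],down(12.95))"
```

```text
4.0 [ 565.4 -310.7   54. ] [ 0.1 -0.6 -0.9] 0.004
[[0.976, 0.218, 0.006], [0.218, -0.976, -0.004], [0.005, 0.005, -1.0]] [-0.636  0.497  1.486  0.     1.151  0.715]
row [-0.0046 -0.0212  0.1749] [ 0.0017 -0.0015 -0.002 ] deg steps 0.06289023610930315
```

```bash
python3 -m inch '0 0 0 0 0 0;0 0 0 0 0 0;0 0 0 0 0 0' >/dev/null; python3 -c "
from h import *
rep();row([563.8,-306.9,19],down(12.95))"
```

```text
4.3 [ 563.2 -309.5   50.6] [-0.6  0.1  0.7] 0.005
[[0.976, 0.217, 0.001], [0.217, -0.976, -0.001], [0.001, 0.001, -1.0]] [-0.637  0.501  1.489 -0.     1.15   0.715]
row [ 0.0058 -0.0121  0.1582] [ 0.0003 -0.0002 -0.0022] deg steps 0.04739055272924183
```

```bash
python3 -m inch '0.006 -0.012 0.03 0 0 0;0.006 -0.012 0.055 0 0 0;0.006 -0.012 0.07 0 0 0;0.006 -0.012 0.085 0 0 0;0.006 -0.012 0.1 0 0 0;0.006 -0.012 0.115 0 0 0;0.006 -0.012 0.13 0 0 0;0.006 -0.012 0.145 0 0 0;0.006 -0.012 0.158 0 0 0;0.006 -0.012 0.158 0 0 0;0.006 -0.012 0.158 0 0 0;0.006 -0.012 0.158 0 0 0;0.006 -0.012 0.158 0 0 0' >/dev/null; python3 -c "
from h import *
rep()
for n in('top','side'):
  d=snap(n);p=proj(d,[534.6,-313.6,45])[0].astype(int);print(p);cv2.imwrite('pics/t_%s.png'%n,cv2.resize(d['color'][p[1]-45:p[1]+45,p[0]-60:p[0]+60,::-1],None,fx=6,fy=6))"
```

```text
5.6 [ 563.7 -306.6   18.3] [-0.2 -0.3 -0.1] 0.005
[[0.976, 0.217, 0.0], [0.217, -0.976, -0.0], [0.0, 0.0, -1.0]] [-0.633  0.542  1.504  0.     1.095  0.719]
[457 178]
[367 303]
```

View pics/t_side.png

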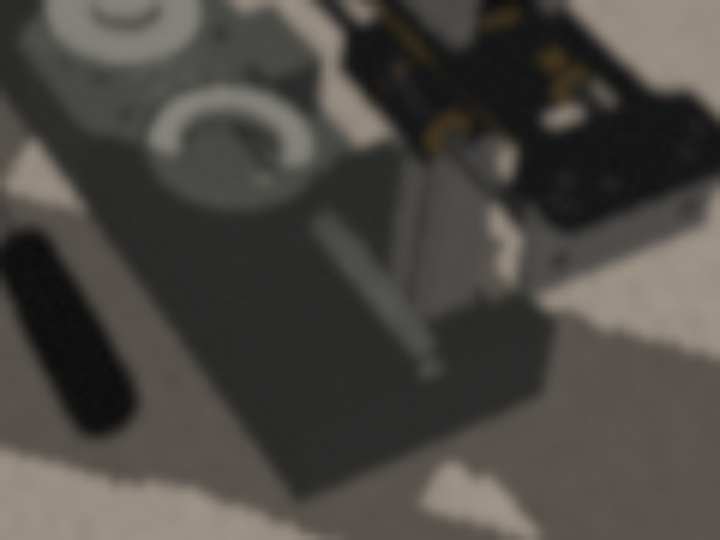

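The window now stands tipped: it shows as a thin strip from (320,215) to (435,370) in the crop. The finger carries no load, so I lift off and turn for the grip.

```bash
python3 -m inch '0.02 0 -0.25 0 0 0;0.02 0 -0.5 0 0 0;-0.1 0 -0.75 0 0 -0.1;-0.22 0 -0.75 0 0 -0.5;-0.22 0 -0.75 0 0 -0.5;-0.22 0 -0.75 0 0 -0.5;-0.22 0 -0.75 0 0 -0.5;-0.22 0 -0.75 0 0 -0.5;-0.22 0 -0.75 0 0 -0.5;-0.22 0 -0.75 0 0 -0.5;-0.22 0 -0.75 0 0 -0.5;-0.22 0 -0.75 0 0 -0.5;-0.22 0 -0.75 0 0 -0.5;-0.22 0 -0.75 0 0 -0.5;-0.22 0 -0.75 0 0 -0.5;-0.22 0 -0.75 0 0 -0.5' 0.35 >/dev/null; python3 -c "
from h import *
rep()
ims=[]
for n in('side','wrist','top'):
  d=snap(n);p=proj(d,[534.6,-313.6,45])[0].astype(int);print(n,p);np.save('pics/%s'%n,d['color']);np.save('pics/%sT'%n,d['T']);np.save('pics/%sK'%n,d['camera_matrix'])
  h,w=(40,50) if n!='wrist' else (100,125)
  a=d['color'][max(p[1]-h,0):p[1]+h,max(p[0]-w,0):p[0]+w,::-1];ims.append(cv2.resize(a,(400,300) ,interpolation=cv2.INTER_LINEAR));print(a.shape,max(p[0]-w,0),max(p[1]-h,0))
ims.append(ims[0]*0)
cv2.imwrite('pics/m1.png',np.vstack([np.hstack(ims[:2]),np.hstack(ims[2:])]))"
```

```text
7.3 [ 520.4 -316.1  168.2] [-0.3  0.5 -0.9] 0.348
[[-0.216, 0.976, -0.0], [0.976, 0.216, 0.0], [0.0, -0.0, -1.0]] [-0.688  0.309  1.494 -0.     1.34  -0.906]
side [367 303]
(80, 100, 3) 317 263
wrist [330 189]
(200, 250, 3) 205 89
top [457 178]
(80, 100, 3) 407 138
```

View pics/m1.png

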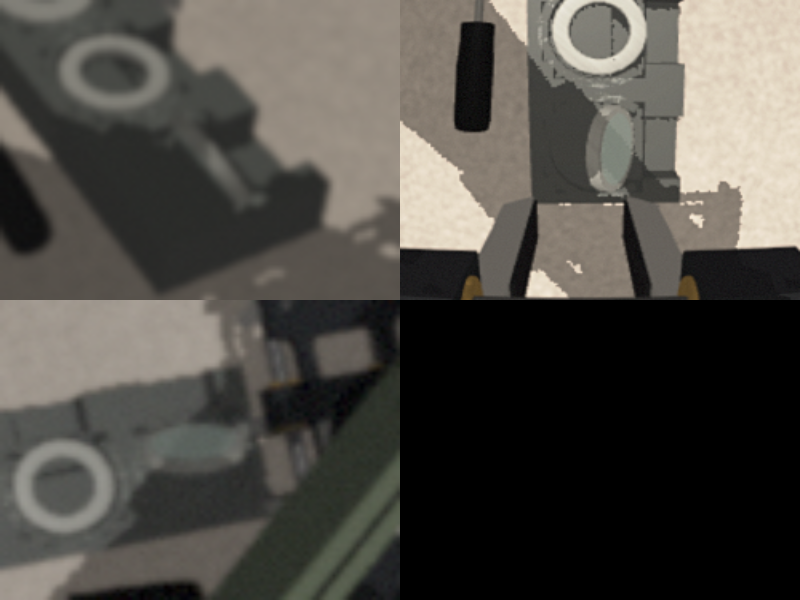

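```bash
python3 -c "
from h import *
c=np.array([534.6,-313.6,0]);R=Ro.from_euler('z',12.95,degrees=True).as_matrix()
d=dict(n='wrist',camera_matrix=np.load('pics/wristK.npy'),T=np.load('pics/wristT.npy'))
print('eye',(d['T'][:3,3]-c)@R)
for z in(10,25,55,62):print(z,np.round((cast(d,[[321,185],[352,180],[330,158],[330,218]],z)-c)@R,1).tolist())
t=dict(n='side',camera_matrix=np.load('pics/sideK.npy'),T=np.load('pics/sideT.npy'))
for a in (40,50,55,60,65,70,80):
  # model: low face resting on ridge (7.7,29), low rim at well wall x=32
  A=np.radians(a);u=np.array([-np.cos(A),0,np.sin(A)]);n=np.array([np.sin(A),0,np.cos(A)])
  # lower-face corner L at x such that line passes ridge; upper-face corner x = 32
  L=np.array([32-8*n[0],0,0]);L[2]=29-(L[0]-7.7)*np.tan(A)
  H=L+60*u;H2=H+8*n;cen=L+30*u+4*n
  P=[H,H2,cen-30*u+4*n]
  print(a,'cen',cen.round(1),'H',H.round(1),H2.round(1),'L',L.round(1),'wrist px',proj(d,np.array(P)@R.T+c).round(0).tolist())
"
```

```text
eye [-12.7836893   69.79640071 346.27959928]
10 [[-9.3, -2.9, 10.0], [25.2, 2.6, 10.0], [0.7, 27.3, 10.0], [0.8, -41.5, 10.0]]
25 [[-9.5, 0.4, 25.0], [23.5, 5.6, 25.0], [0.1, 29.2, 25.0], [0.2, -36.5, 25.0]]
55 [[-9.8, 6.9, 55.0], [20.1, 11.6, 55.0], [-1.1, 33.0, 55.0], [-1.0, -26.6, 55.0]]
62 [[-9.8, 8.4, 62.0], [19.3, 13.0, 62.0], [-1.4, 33.8, 62.0], [-1.3, -24.3, 62.0]]
40 cen [ 6.4  0.  35.3] H [-19.1   0.   51.5] [-14.    0.   57.6] L [26.9  0.  12.9] wrist px [[311.0, 191.0], [317.0, 193.0], [359.0, 184.0]]
50 cen [ 9.7  0.  32.9] H [-12.7   0.   53.3] [-6.6  0.  58.4] L [25.9  0.   7.3] wrist px [[318.0, 192.0], [324.0, 193.0], [358.0, 183.0]]
55 cen [11.5  0.  30.5] H [-9.   0.  52.8] [-2.4  0.  57.4] L [25.4  0.   3.7] wrist px [[322.0, 191.0], [329.0, 192.0], [358.0, 182.0]]
60 cen [13.5  0.  26.9] H [-4.9  0.  50.9] [ 2.   0.  54.9] L [25.1  0.  -1.1] wrist px [[326.0, 191.0], [333.0, 192.0], [357.0, 181.0]]
65 cen [15.7  0.  21.3] H [-0.6  0.  46.8] [ 6.6  0.  50.2] L [24.7  0.  -7.6] wrist px [[330.0, 190.0], [338.0, 191.0], [356.0, 180.0]]
70 cen [18.   0.  12.4] H [ 4.   0.  39.3] [11.5  0.  42. ] L [ 24.5   0.  -17.1] wrist px [[334.0, 188.0], [342.0, 189.0], [355.0, 178.0]]
80 cen [ 22.9   0.  -33.9] H [13.7  0.  -5. ] [21.6  0.  -3.7] L [ 24.1   0.  -64.1] wrist px [[341.0, 180.0], [348.0, 180.0], [351.0, 171.0]]
```

The wrist ellipse's left end (321,189) fits a tilt of about 55° with the raised edge near local (-6, 55), as described. I'll approach along the disc with the gripper tilted 35° and opened narrow.

```bash
cat >> h.py <<'E'
PC=np.array([534.6,-313.6,0]);RB=Ro.from_euler('z',12.95,degrees=True).as_matrix()
CO=np.array([530.4,204.9,0]);RC=Ro.from_euler('z',-4.96,degrees=True).as_matrix()
E
python3 -c "
from h import *
row(PC+RB@[-21.8,-1,78],down(102.95,-35))"
```

```text
row [-0.0088 -0.0375  0.4511] [-0.1945  0.0007 -0.0023] deg steps 4.075621931125438
```

```bash
python3 -m inch '-0.009 -0.1 0.1 -0.1945 0.001 -0.002;-0.009 -0.1 0.2 -0.1945 0.001 -0.002;-0.009 -0.08 0.3 -0.1945 0.001 -0.002;-0.009 -0.0375 0.4 -0.1945 0.001 -0.002;-0.009 -0.0375 0.45 -0.1945 0.001 -0.002;-0.009 -0.0375 0.45 -0.1945 0.001 -0.002;-0.009 -0.0375 0.45 -0.1945 0.001 -0.002;-0.009 -0.0375 0.45 -0.1945 0.001 -0.002;-0.009 -0.0375 0.45 -0.1945 0.001 -0.002;-0.009 -0.0375 0.45 -0.1945 0.001 -0.002' 0.19 20 >/dev/null; python3 -c "
from h import *
rep();row(PC+RB@[1.2,-1,45.3],down(102.95,-35))
d=snap('wrist');p=proj(d,PC+RB@[-5,0,55])[0].astype(int);print(p)
cv2.imwrite('pics/m2.png',cv2.resize(d['color'][max(p[1]-70,0):p[1]+80,p[0]-100:p[0]+100,::-1],None,fx=4,fy=4))"
```

```text
8.45 [ 514.6 -319.9   79.5] [-0.2  0.4  0.6] 0.191
[[-0.225, 0.797, 0.56], [0.974, 0.185, 0.128], [-0.001, 0.574, -0.819]] [-1.022  0.271  1.905  0.763  0.907 -1.717]
row [ 0.0034 -0.0079  0.2034] [0.0002 0.0001 0.0005] deg steps 0.012896792820555697
[315 216]
```

View pics/m2.png

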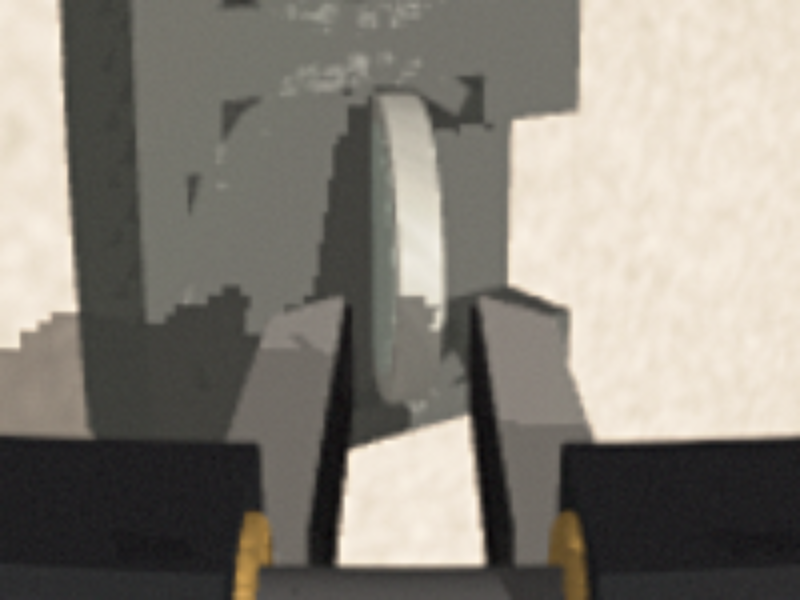

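The disc is edge-on, centred between the fingertips (disc x 372–443, tip gap 348–472) and parallel to them. Advance and grip.

```bash
python3 -m inch '0.003 -0.006 0.06 0 0 0;0.003 -0.006 0.12 0 0 0;0.003 -0.006 0.16 0 0 0;0.003 -0.006 0.185 0 0 0;0.003 -0.006 0.203 0 0 0;0.003 -0.006 0.203 0 0 0;0.003 -0.006 0.203 0 0 0;0.003 -0.006 0.203 0 0 0' ;python3 -m inch '0 0 0 0 0 0;0 0 0 0 0 0;0 0 0 0 0 0;0 0 0 0 0 0;0 0 0 0 0 0;0 0 0 0 0 0;0 0 0 0 0 0' 0.02 25
```

```text
time: 9.3
eef_pos: [535.3, -314.2, 44.7]
orientation: [[-0.224, 0.798, 0.559], [0.975, 0.183, 0.129], [0.0, 0.574, -0.819]]
force: [0.8, -0.0, 0.2]
gripper_width: 0.187
time: 10.0
eef_pos: [535.1, -314.3, 44.3]
orientation: [[-0.224, 0.799, 0.559], [0.975, 0.183, 0.129], [0.001, 0.573, -0.819]]
force: [-3.7, -2.3, 2.1]
gripper_width: 0.082
```

Gripped: the opening is 7.7 mm. Lift along the disc.

```bash
python3 -m inch '0 0 -0.03 0 0 0;0 0 -0.08 0 0 0;0 0 -0.15 0 0 0;0 0 -0.25 0 0 0;0 0 -0.4 0 0 0;0 0 -0.6 0 0 0;0 0 -0.8 0 0 0;0 0 -0.8 0 0 0;0 0 -0.8 0 0 0';python3 -c "
from h import *
rep();row(PC+RB@[-30,0,230],down(102.95,0))
d=snap('wrist');p=proj(d,np.array(env.get_state()['eef_pos']))[0].astype(int);print(p)
cv2.imwrite('pics/m3.png',cv2.resize(d['color'][max(p[1]-70,0):p[1]+80,p[0]-100:p[0]+100,::-1],None,fx=4,fy=4))"
```

```text
time: 10.9
eef_pos: [445.5, -335.4, 176.9]
orientation: [[-0.223, 0.798, 0.56], [0.975, 0.184, 0.127], [-0.002, 0.574, -0.819]]
force: [-0.4, 0.6, -1.4]
gripper_width: 0.085
10.9 [ 445.5 -335.4  176.9] [-0.4  0.6 -1.4] 0.085
[[-0.223, 0.798, 0.56], [0.975, 0.184, 0.127], [-0.002, 0.574, -0.819]] [-1.17   0.052  1.917  0.668  1.147 -1.671]
row [ 0.0063  0.4051 -0.0404] [ 0.1946  0.0007 -0.0002] deg steps 4.078645498442161
[315 231]
```

View pics/m3.png

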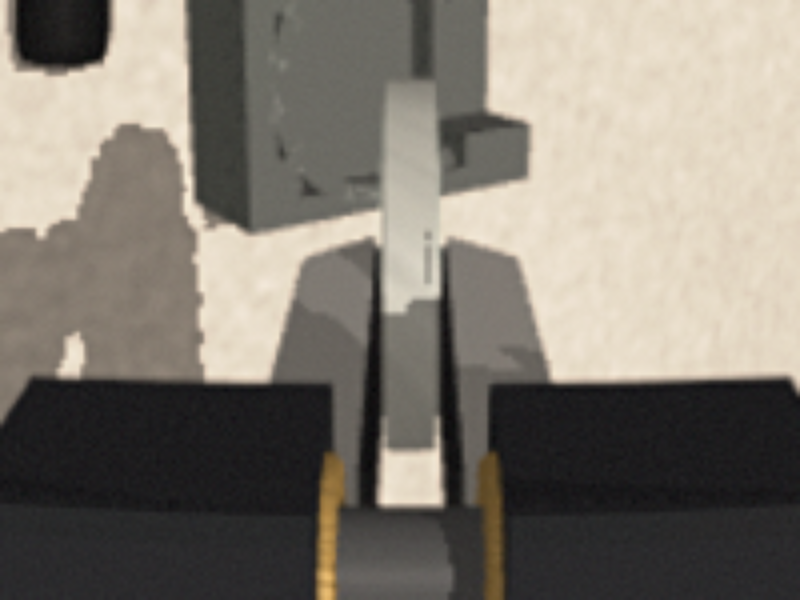

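Held squarely. The disc spans rows 78–450 of the crop, so I can work out the disc's centre in the tool frame from the two tangent rays.

```bash
python3 -c "
from h import *
from scipy.optimize import fsolve
d=snap('wrist');T=np.array(d['tool_from_camera']);K=d['camera_matrix'];e=T[:3,3]
def ang(v,u=318):
  y=(v-K[1,2])/K[1,1];w=T[:3,:3]@[0,-np.sin(y),-np.cos(y)];return np.array([w[0],w[2]])/np.hypot(w[0],w[2])
a,b=ang(180.5),ang(273.5);E=np.array([e[0],e[2]]);print(E,a,b)
cr=lambda p,q:p[0]*q[1]-p[1]*q[0]
f=lambda c:[abs(cr(a,c-E))-30,abs(cr(b,c-E))-30]
for g in([0,18],[-5,15]):print(fsolve(f,g))
"
```

```text
[  69.08328031 -177.72724779] [-0.19742444  0.98031811] [-0.47855987  0.87805492]
[ 0.52304269 10.75419204]
[ 0.52304269 10.75419204]
```

```bash
python3 -m inch '0.006 0.1 -0.1 0.1 0 0;0.006 0.25 -0.2 0.1946 0.001 0;0.006 0.405 -0.2 0.1946 0.001 0;0.006 0.405 -0.15 0.1946 0.001 0;0.006 0.405 -0.15 0.1946 0.001 0;0.006 0.405 -0.15 0.1946 0.001 0;0.006 0.405 -0.15 0.1946 0.001 0;0.006 0.405 -0.15 0.1946 0.001 0'>/dev/null;python3 -c "
from h import *
rep();row(CO+RC@[3,0,240],down(85.04))"
```

```text
11.8 [ 491.8 -322.7  245.5] [-0.5  0.2  0.1] 0.083
[[-0.223, 0.975, -0.002], [0.975, 0.223, 0.005], [0.006, -0.001, -1.0]] [-0.729  0.21   1.454  0.003  1.482 -0.954]
row [2.5236 0.7907 0.0415] [-0.0006 -0.0018  0.0991] deg steps 2.0773594854772535
```

```bash
python3 -m inch '0.2 0.06 0 0 0 0;0.4 0.12 0 0 0 0;0.6 0.18 0 0 0 0;0.8 0.25 0 0 0 0;1 0.31 0 0 0 0;1 0.31 0 0 0 0' - 30 >/dev/null; python3 -m inch '0.2 0.06 0 0 0 0.02;0.4 0.12 0 0 0 0.04;0.6 0.18 0 0 0 0.06;0.8 0.25 0 0 0 0.08;1 0.31 0 0 0 0.1;1 0.31 0 0 0 0.1;1 0.31 0 0 0 0.1;1 0.31 0 0 0 0.1' >/dev/null;python3 -c "
from h import *
rep();row(CO+RC@[3,0,120],down(85.04))"
```

```text
13.2 [524.3  93.2 248. ] [-0.  -0.   0.1] 0.085
[[0.089, 0.996, -0.001], [0.996, -0.089, 0.003], [0.003, -0.001, -1.0]] [0.011 0.085 1.591 0.003 1.466 0.1  ]
row [ 0.5572 -0.0034  0.6418] [-0.0004 -0.001  -0.0009] deg steps 0.029899863370020416
```

```bash
python3 -m inch '0.2 0 0.05 0 0 0;0.4 0 0.15 0 0 0;0.557 -0.003 0.35 0 -0.001 -0.001;0.557 -0.003 0.55 0 -0.001 -0.001;0.557 -0.003 0.64 0 -0.001 -0.001;0.557 -0.003 0.64 0 -0.001 -0.001;0.557 -0.003 0.64 0 -0.001 -0.001;0.557 -0.003 0.64 0 -0.001 -0.001' >/dev/null;python3 -c "
from h import *
rep();row(CO+RC@[3,0,66],down(85.04))
s=snap('side');w=snap('wrist')
p=proj(s,CO+RC@[3,0,60])[0].astype(int);a=cv2.resize(s['color'][p[1]-40:p[1]+40,p[0]-50:p[0]+50,::-1],(400,320))
b=cv2.resize(w['color'][100:360,190:450,::-1],(400,400));c=np.zeros((400,800,3),np.uint8);c[:320,:400]=a;c[:,400:]=b;cv2.imwrite('pics/m4.png',c)"
```

```text
14.0 [535.3 205.9 122.6] [-0.  -0.1 -0.2] 0.086
[[0.086, 0.996, 0.002], [0.996, -0.086, 0.002], [0.002, 0.002, -1.0]] [2.160e-01 2.820e-01 1.629e+00 1.000e-03 1.228e+00 3.010e-01]
row [-0.0075 -0.0096  0.2829] [ 0.0007 -0.0006  0.0002] deg steps 0.019733753507567457
```

View pics/m4.png

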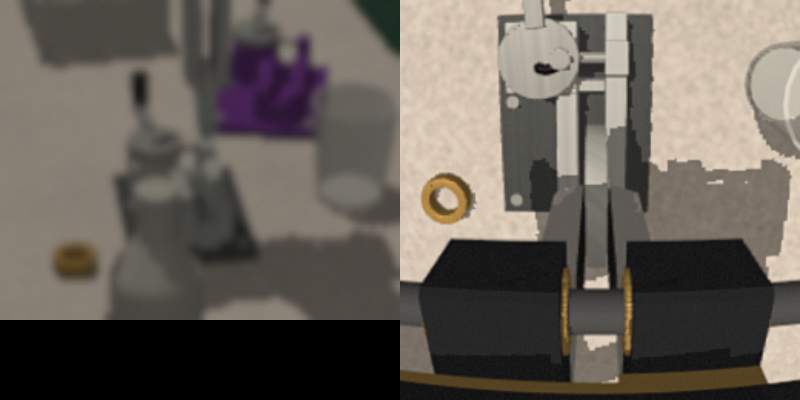

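The disc lines up with the slot (wrist crop: disc x≈586–606, slot ≈578–606). Lower it.

```bash
python3 -m inch '-0.005 -0.009 0.05 0.001 -0.001 0;-0.005 -0.009 0.1 0.001 -0.001 0;-0.005 -0.009 0.15 0.001 -0.001 0;-0.005 -0.009 0.2 0.001 -0.001 0;-0.005 -0.009 0.25 0.001 -0.001 0;-0.005 -0.009 0.275 0.001 -0.001 0;-0.005 -0.009 0.275 0.001 -0.001 0;-0.005 -0.009 0.275 0.001 -0.001 0';python3 -m inch '0 0 0.01 0 0 0;0 0 0.02 0 0 0;0 0 0.03 0 0 0;0 0 0.03 0 0 0;0 0 0.03 0 0 0'; python3 -c "
from h import *
p=np.array(env.get_state()['eef_pos']);print((p-CO)@RC)"
```

```text
time: 14.9
eef_pos: [531.5, 205.9, 65.4]
orientation: [[0.084, 0.996, -0.005], [0.996, -0.084, -0.002], [-0.002, -0.005, -1.0]]
force: [0.3, -0.3, -0.2]
gripper_width: 0.085
time: 15.4
eef_pos: [531.2, 205.8, 59.4]
orientation: [[0.084, 0.996, -0.005], [0.996, -0.084, -0.002], [-0.003, -0.005, -1.0]]
force: [0.1, 0.7, 0.0]
gripper_width: 0.081
[ 0.76113232  1.00846325 59.3640279 ]
```

```bash
python3 -m inch '0 0.01 0 0 0 0;0 0.01 0.01 0 0 0;0 0.01 0.01 0 0 0;0 0.01 0.01 0 0 0'|grep -E 'pos|force'; python3 -m inch '0 0 0.01 0 0 0;0 0 0.01 0 0 0;0 0 0.01 0 0 0'|grep -E 'pos|force'; python3 -m inch '0 0 0.01 0 0 0;0 0 0.01 0 0 0;0 0 0.01 0 0 0'|grep -E 'pos|force'
```

```text
eef_pos: [533.2, 205.6, 57.2]
force: [0.3, -0.1, -1.4]
eef_pos: [533.1, 205.6, 55.3]
force: [0.2, -0.4, 0.5]
eef_pos: [533.2, 205.6, 53.3]
force: [0.2, 0.9, -0.2]
```

```bash
python3 -m inch '0 0 0.007 0 0 0;0 0 0.007 0 0 0;0 0 0.007 0 0 0'|grep -E 'pos|force'; python3 -m inch '0 0 0.007 0 0 0;0 0 0.007 0 0 0;0 0 0.007 0 0 0'|grep -E 'pos|force'
```

```text
eef_pos: [533.2, 205.6, 51.9]
force: [-0.1, -0.3, -0.8]
eef_pos: [533.2, 205.7, 50.5]
force: [0.1, 0.6, 0.0]
```

```bash
python3 -m inch '0 0 0.005 0 0 0;0 0 0.005 0 0 0;0 0 0.005 0 0 0'|grep -E 'pos|force'; python3 -m inch '0 0 0.005 0 0 0;0 0 0.005 0 0 0;0 0 0.005 0 0 0'|grep -E 'pos|force'
```

```text
eef_pos: [533.2, 205.7, 49.5]
force: [-0.2, -0.3, -0.7]
eef_pos: [533.4, 205.7, 48.7]
force: [0.2, -0.9, -0.0]
```

```bash
for i in 1; do python3 -m inch '0 0 0.005 0 0 0;0 0 0.005 0 0 0;0 0 0.005 0 0 0'|grep -E 'pos|force'; done; python3 -m inch '0 0 0.005 0 0 0;0 0 0.005 0 0 0;0 0 0.005 0 0 0'|grep -E 'pos|force';python3 -c "
from h import *
s=snap('side');w=snap('wrist')
cv2.imwrite('pics/m5.png',cv2.resize(w['color'][120:270,220:420,::-1],(800,600)))"
```

```text
eef_pos: [533.5, 205.7, 48.6]
force: [-1.7, -1.6, 5.4]
eef_pos: [533.7, 205.8, 48.6]
force: [-2.8, -0.9, 10.2]
```

View pics/m5.png

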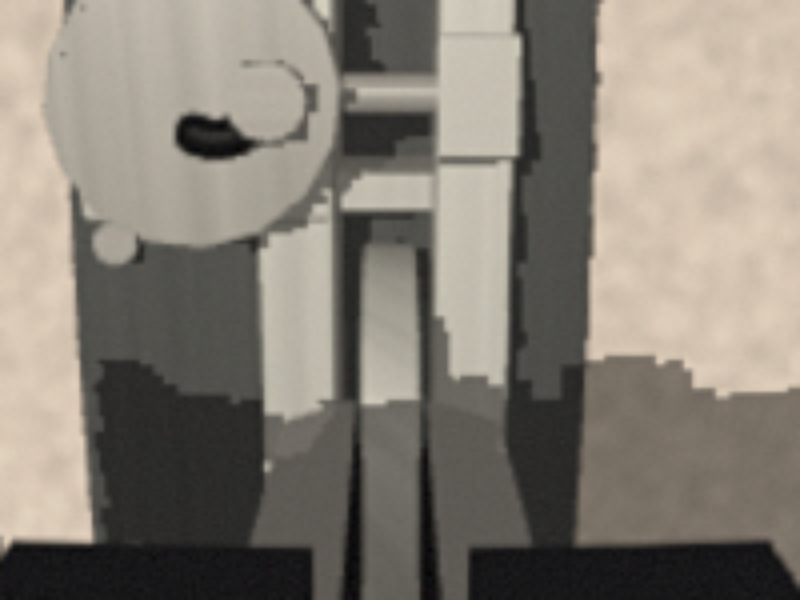

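The disc (x 360–420) is in the slot between cheek and jaw, resting on the floor with 10 N at TCP z 48.6. I relax the press, open and lift clear.

```bash
python3 -m inch '0 0 -0.009 0 0 0;0 0 -0.009 0 0 0;0 0 -0.009 0 0 0'|grep -E 'pos|force'; python3 -m inch '0 0 0 0 0 0;0 0 0 0 0 0;0 0 0 0 0 0;0 0 0 0 0 0;0 0 0 0 0 0;0 0 0 0 0 0' 0.3; python3 -m inch '0 0 -0.04 0 0 0;0 0 -0.1 0 0 0;0 0 -0.25 0 0 0;0 0 -0.4 0 0 0;0 0 -0.55 0 0 0;0 0 -0.55 0 0 0;0 0 -0.55 0 0 0;0 0 -0.55 0 0 0'; python3 -c "
from h import *
w=snap('wrist');o=ortho(w,CO,np.radians(-4.96),62,220,150,3.6);cv2.imwrite('pics/o6.png',o)"
```

```text
eef_pos: [533.6, 205.7, 48.7]
force: [0.2, -0.0, 3.3]
time: 19.2
eef_pos: [533.2, 205.6, 48.3]
orientation: [[0.084, 0.996, -0.005], [0.996, -0.084, -0.002], [-0.003, -0.005, -1.0]]
force: [0.2, 0.3, -0.1]
gripper_width: 0.298
time: 20.0
eef_pos: [532.8, 205.6, 157.3]
orientation: [[0.084, 0.996, -0.007], [0.996, -0.084, -0.003], [-0.003, -0.007, -1.0]]
force: [0.4, -0.8, 0.4]
gripper_width: 0.296
```

View pics/o6.png

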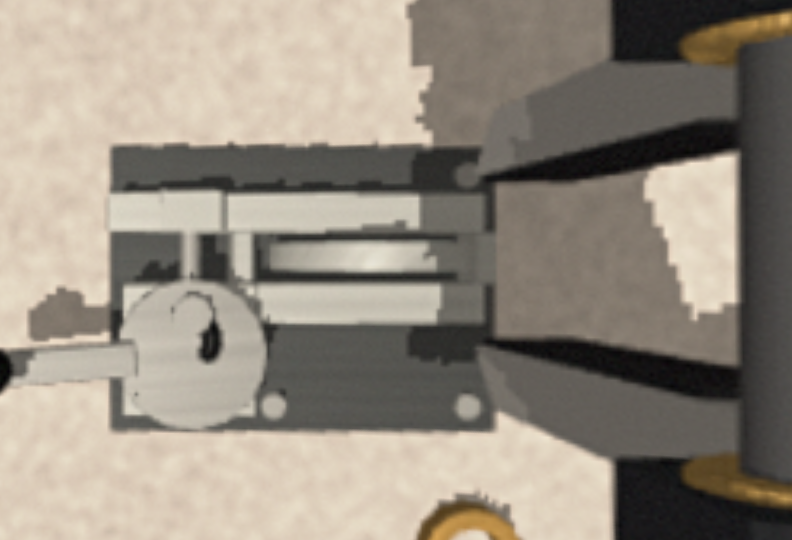

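The window stands free in the slot, and the lever is still open (knob end at (5,370), cam centre (193,354), about 0.08 rad). Now to the knob.

```bash
python3 -c "
from h import *
row(CO+RC@[-29.4,112.8,125],down(89.3))
d=snap('top');im=d['color'];p=proj(d,CO+RC@[-29.4,112.8,67])[0];print(p)
x,y=p.astype(int);m=(im[y-12:y+13,x-12:x+13].max(2)<50);v,u=np.nonzero(m);c=[u.mean()+x-12,v.mean()+y-12];print(c,m.sum(),(cast(d,[c],67)[0]-CO)@RC)"
```

```text
row [ 0.5606 -0.1544  0.158 ] [-0.0025  0.001  -0.0229] deg steps 0.48334570956598794
[187.56422155 183.62015536]
[np.float64(186.23529411764707), np.float64(184.35294117647058)] 17 [-31.42154654 115.70025275  67.        ]
```

```bash
python3 -m inch '0.25 -0.08 0 0 0 -0.022;0.5 -0.158 0.1 -0.002 0.001 -0.022;0.56 -0.158 0.158 -0.002 0.001 -0.022;0.56 -0.158 0.158 -0.002 0.001 -0.022;0.56 -0.158 0.158 -0.002 0.001 -0.022;0.56 -0.158 0.158 -0.002 0.001 -0.022' >/dev/null;python3 -c "
from h import *
rep();row(CO+RC@[-30.5,113,61],down(90))
w=snap('wrist');cv2.imwrite('pics/m7.png',cv2.resize(w['color'][120:270,220:420,::-1],(600,450)))"
```

```text
20.7 [512.  319.1 126.7] [-0.1 -0.2  0.2] 0.3
[[0.016, 1.0, 0.002], [1.0, -0.016, 0.0], [0.0, 0.002, -1.0]] [ 0.414  0.337  1.547 -0.     1.256  0.43 ]
row [ 0.0047 -0.0115  0.3286] [ 0.0005 -0.0001 -0.0051] deg steps 0.1075144311757548
```

The picture limit is reached, so from here I rely on force and numbers. Descend around the knob.

```bash
python3 -m inch '0.005 -0.011 0.06 0 0 -0.005;0.005 -0.011 0.12 0 0 -0.005;0.005 -0.011 0.17 0 0 -0.005;0.005 -0.011 0.2 0 0 -0.005;0.005 -0.011 0.22 0 0 -0.005;0.005 -0.011 0.24 0 0 -0.005;0.005 -0.011 0.24 0 0 -0.005'|grep -E 'pos|force';python3 -m inch '0 0 0.03 0 0 0;0 0 0.06 0 0 0;0 0 0.085 0 0 0;0 0 0.085 0 0 0;0 0 0.085 0 0 0'|grep -E 'pos|force';python3 -m inch '0 0 0 0 0 0;0 0 0 0 0 0;0 0 0 0 0 0;0 0 0 0 0 0;0 0 0 0 0 0' 0.08 6; python3 -c "
from h import *
print((np.array(env.get_state()['eef_pos'])-CO)@RC)"
```

```text
eef_pos: [509.2, 321.0, 78.1]
force: [-0.9, 1.4, -0.6]
eef_pos: [509.3, 321.1, 61.4]
force: [-0.3, -0.1, -0.1]
time: 22.45
eef_pos: [509.9, 321.3, 62.0]
orientation: [[-0.001, 1.0, 0.003], [1.0, 0.001, 0.001], [0.001, 0.003, -1.0]]
force: [2.1, 0.3, -0.2]
gripper_width: 0.146
[-30.46555035 114.22190265  61.99355945]
```

```bash
python3 -c "
from h import *
s=env.get_state();p=np.array(s['eef_pos']);A=CO+RC@[-25,55,0];A[2]=p[2]
for f in np.r_[np.arange(1,11)*.14,1.43]:
  q=A+Ro.from_euler('z',f).as_matrix()@(p-A);print('%.2f'%f,(s['orientation'].T@(q-p)/200).round(3),(-f/np.pi).round(3))"
```

```text
0.14 [-0.003 -0.041 -0.   ] -0.045
0.28 [-0.012 -0.082 -0.   ] -0.089
0.42 [-0.026 -0.121 -0.   ] -0.134
0.56 [-0.046 -0.158 -0.   ] -0.178
0.70 [-0.071 -0.191 -0.001] -0.223
0.84 [-0.1   -0.221 -0.001] -0.267
0.98 [-0.133 -0.246 -0.001] -0.312
1.12 [-0.169 -0.267 -0.001] -0.357
1.26 [-0.208 -0.282 -0.001] -0.401
1.40 [-0.248 -0.292 -0.001] -0.446
1.43 [-0.257 -0.293 -0.001] -0.455
```

```bash
python3 -m inch '-0.003 -0.041 0 0 0 -0.045;-0.012 -0.082 0 0 0 -0.089;-0.026 -0.121 0 0 0 -0.134;-0.046 -0.158 0 0 0 -0.178;-0.071 -0.191 0 0 0 -0.223;-0.1 -0.221 0 0 0 -0.267;-0.133 -0.246 0 0 0 -0.312;-0.169 -0.267 0 0 0 -0.357;-0.208 -0.282 0 0 0 -0.401;-0.208 -0.282 0 0 0 -0.401;-0.248 -0.292 0 0 0 -0.446;-0.248 -0.292 0 0 0 -0.446;-0.257 -0.293 0 0 0 -0.455;-0.257 -0.293 0 0 0 -0.455;-0.257 -0.293 0 0 0 -0.455;-0.257 -0.293 0 0 0 -0.455'; python3 -c "
from h import *
r=(np.array(env.get_state()['eef_pos'])-CO)@RC-[-25,55,0];print(r,np.hypot(*r[:2]),np.arctan2(-r[0],r[1]))"
```

```text
time: 24.05
eef_pos: [453.0, 272.9, 62.1]
orientation: [[-0.989, 0.145, 0.006], [0.145, 0.989, 0.007], [-0.005, 0.008, -1.0]]
force: [5.4, 7.5, -4.9]
gripper_width: 0.142
[-58.00399851   6.02841652  62.0973711 ] 58.31642692054611 1.467237078563531
```

```bash
python3 -m inch '0 -0.008 0 0 0 0;0 -0.015 0 0 0 0;0 -0.015 0 0 0 0;0 -0.015 0 0 0 0'; python3 -c "
from h import *
r=(np.array(env.get_state()['eef_pos'])-CO)@RC-[-25,55,0];print(r,np.hypot(*r[:2]),np.arctan2(-r[0],r[1]))"
```

```text
time: 24.45
eef_pos: [452.7, 271.1, 62.1]
orientation: [[-0.989, 0.145, 0.007], [0.145, 0.989, 0.009], [-0.005, 0.01, -1.0]]
force: [4.9, 10.9, -7.0]
gripper_width: 0.184
[-58.10391561   4.28277568  62.07206001] 58.261541142213936 1.497220480650525
```

The knob resists over 7 N and the fingers yield, so the lever is at its stop. Release, lift clear and check numerically.

```bash
python3 -m inch '0 0.02 0 0 0 0;0 0.02 0 0 0 0;0 0.02 0 0 0 0;0 0.02 0 0 0 0;0 0.02 0 0 0 0' 0.3|grep -E 'width|force'; python3 -m inch '0 0 -0.05 0 0 0;0 0 -0.15 0 0 0;0 0 -0.4 0 0 0;0 0 -0.65 0 0 0;0 0 -0.9 0 0 0;0 0 -0.95 0 0 0;0 0 -0.95 0 0 0;0 0 -0.95 0 0 0'; python3 -c "
from h import *
for n in('wrist','top'):
  d=snap(n);im=d['color'];np.save('pics/f_'+n,im);cv2.imwrite('pics/f_%s.png'%n,im[:,:,::-1])
  for th in (1.3,1.5):
    print(n,th,proj(d,CO+RC@[-25-58*np.sin(th),55+58*np.cos(th),67])[0].round(1))
  x,y=proj(d,CO+RC@[-83,59,67])[0].astype(int);w=12 if n=='top' else 24
  m=(im[max(y-w,0):y+w+1,x-w:x+w+1].max(2)<45).astype(np.uint8);k,l,st,ce=cv2.connectedComponentsWithStats(m)
  for i in range(1,k):
    if st[i,4]>8:
      c=ce[i]+[x-w,max(y-w,0)];q=((cast(d,[c],67)[0]-CO)@RC)-[-25,55,0];print(n,st[i],c,q.round(1),'theta',np.arctan2(-q[0],q[1]))
"
```

```text
force: [-0.3, -0.9, 0.1]
gripper_width: 0.302
time: 25.75
eef_pos: [449.9, 270.2, 250.4]
orientation: [[-0.99, 0.14, -0.0], [0.14, 0.99, -0.0], [0.0, -0.0, -1.0]]
force: [0.2, -0.9, -1.1]
gripper_width: 0.3
wrist 1.3 [328.6 181. ]
wrist 1.5 [319.  179.9]
wrist [ 21  19  11  14 106] [319.83962264 180.74528302] [-56.8   5.1  67. ] theta 1.48112545160953
wrist [14 37  7  7 20] [312.15 194.05] [-41.  -5.  67.] theta 1.692092594060902
top 1.3 [203.1 207.4]
top 1.5 [207.9 208.8]
top [  0   0  25  19 299] [206.33110368 204.19063545] [-47.6   8.9  67. ] theta 1.3864347421448144
```

The wrist view gives the knob at 1.48 rad. Next I put the wrist camera over the slot to check the disc by numbers.

```bash
python3 -m inch '-0.2 -0.1 0 0 0 0;-0.4 -0.2 0 0 0 0;-0.6 -0.3 0 0 0 0;-0.85 -0.3 0 0 0 0;-0.85 -0.3 0 0 0 0;-0.85 -0.3 0 0 0 0;-0.85 -0.3 0 0 0 0' ; python3 -c "
from h import *
d=snap('wrist');cv2.imwrite('pics/f2.png',d['color'][:,:,::-1]);print((d['T'][:3,3]-CO)@RC)
# rows: clamp x from +24 to -24 (1 mm), columns several y, plane z=66
for z in (38,68):
  o=cv2.cvtColor(ortho(d,CO,np.radians(-4.96),z,100,48,1),cv2.COLOR_BGR2GRAY)
  print('z',z,'rows x=24..-23; cols y=',[50-u for u in (25,35,45,55,65,75)])
  for v in range(0,48,1):print(24-v,o[v,[25,35,45,55,65,75]],end=' | ')
  print()
"
```

```text
time: 26.55
eef_pos: [609.1, 187.6, 250.2]
orientation: [[-0.99, 0.14, -0.002], [0.14, 0.99, 0.0], [0.002, 0.0, -1.0]]
force: [-0.0, -0.6, 0.1]
gripper_width: 0.3
[ 11.6478898   -7.083557   428.41539323]
z 38 rows x=24..-23; cols y= [25, 15, 5, -5, -15, -25]
24 [94 97 95 95 95 93] | 23 [95 94 95 94 95 93] | 22 [96 93 94 93 92 92] | 21 [96 71 86 93 75 89] | 20 [69 52 60 73 51 60] | 19 [51 46 48 54 45 46] | 18 [51 53 55 52 56 50] | 17 [ 82 114 100  77 117  79] | 16 [158 167 169 142 178 166] | 15 [211 202 221 193 211 207] | 14 [225 216 218 217 215 219] | 13 [221 220 219 219 218 217] | 12 [220 220 220 221 219 219] | 11 [217 221 219 222 221 219] | 10 [217 203 218 187 217 220] | 9 [220 156 179 143 161 191] | 8 [213 121 140 116 127 140] | 7 [183 114 115 114 114 113] | 6 [138 113 113 115 113 116] | 5 [122 120 118 125 110 115] | 4 [136 141 147 146 121 116] | 3 [162 196 192 183 155 120] | 2 [175 205 225 203 172 129] | 1 [177 205 223 203 171 127] | 0 [177 205 223 198 168 126] | -1 [178 205 223 194 168 124] | -2 [180 206 223 190 168 122] | -3 [182 205 218 190 164 121] | -4 [191 207 205 187 163 1
[... 1324 characters left out ...]
01 224 194 167 109] | -1 [172 203 224 191 166 105] | -2 [176 205 218 190 160 103] | -3 [185 212 206 186 164 148] | -4 [203 218 198 187 192 189] | -5 [217 221 217 203 222 211] | -6 [221 217 218 217 217 216] | -7 [220 218 217 215 215 214] | -8 [216 214 213 212 211 212] | -9 [215 215 212 212 209 208] | -10 [216 215 215 214 213 213] | -11 [221 218 218 218 218 219] | -12 [228 223 223 224 221 225] | -13 [205 219 205 214 219 211] | -14 [146 186 162 170 185 163] | -15 [ 77 110 117  96 127 104] | -16 [43 94 92 91 94 91] | -17 [44 95 93 95 93 92] | -18 [50 98 99 98 97 95] | -19 [50 98 97 98 95 95] | -20 [50 97 96 95 95 95] | -21 [50 97 95 96 96 96] | -22 [50 99 97 98 97 96] | -23 [53 97 98 98 95 95] |
```

The jaw's outer edge moved from 23.7 to 16.7 mm, which is the full 7 mm. The rim top lies at x≈-4…+4.5, upright between the faces. Handing in.

```bash
python3 -c "
from h import *
rep();print(env.sign_off())"
```

```text
26.6 [609.2 187.9 251.2] [-1.   0.4  0.5] 0.296
[[-0.99, 0.139, -0.0], [0.139, 0.99, 0.001], [0.0, 0.001, -1.0]] [ 1.630e-01  3.090e-01  1.320e+00  1.000e-03  1.512e+00 -1.268e+00]
the job is handed in; nothing more can be done
None
```

I handed the job in at 26.6 s of robot time; no verdict was reported. I tipped the window over its ridge and took it by the raised edge with the fingers tilted along it. I then stood it in the slot of the grey clamp (10 N floor contact), released it, and turned the cam lever by its knob to the stop.

**Last checks:**
- **Cam:** the wrist view puts the knob at about 1.48 rad. The push met more than 7 N, against the stated 2–3 N needed to turn it. A rough check from the top camera read 1.39 rad, but the dark patch it used also took in parts of the arm, so I discounted it.
- **Jaw:** its outer edge moved from x = 23.7 to 16.7 mm, the full 7 mm of travel.
- **Window:** its rim top lies at about x = -4 to +4.5 mm, so it stands upright between the faces. I placed it within about 2 mm of the slot's middle along y, and the end stops hold it within 5 mm.
- **Robot:** it is clear of everything.

**Not checked:** the picture limit ran out before the cam was turned, so everything after that rests on forces and image numbers rather than a look. I did not measure the other discs or the bystanders again at the end.

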